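Post a spent radio battery through the self-closing flap

TASK

Push the spent battery pack, the one with the red band, along the feed shelf and through the yellow gravity flap so that it drops into the blue collection box, then draw the hand back so that the flap falls shut by itself. Push only, never lift a pack; leave the green-banded good pack where it lies and do not disturb the bottle, screwdriver and solder spool beside the box.

Things in the scene. Friction and masses are not known exactly. Their poses are not given: they have to be found in the camera images.
- safe: Fixed blue battery collection box, aluminium feed shelf in front. Origin on the bench under the middle of the doorway's outer (robot-side) face; +x points level through the doorway into the box, roughly away from the robot, +y left, z up. Box: 180 wide, from x = 0 to 200 mm, 142 high, roof and upper back clear. Shelf: flat, no rims, top 80 mm above the bench, x = -200 to +14, y = -165 to +165 mm.
- sill (a point): Point on the shelf's top at the middle of the doorway's outer face, 80 mm above the bench; axes as the box's. The doorway is 66 mm wide, its frame 10 mm thick. Two low ribs on the shelf (10 mm high, 5 mm thick) make a funnel to it: about 115 mm apart at x = -55 mm, narrowing to about 70 mm apart at the doorway.
- ledge (a point): Middle of the shelf's inner edge, 14 mm inside the doorway's outer face. From here a 50 degree steel slide leads down to the box floor (8 mm above the bench): a pack tips over and slides in by itself once its centre is past this edge, its rear end then still about 21 mm in front of the doorway. Fingers pointing down need not go under the lintel.
- lintel (a point): Middle of the lintel's lower outer edge, 52 mm above the shelf, in the doorway's outer face. The lintel, front plate and clear roof top out 62 mm above the shelf.
- flap (a joint): Angle of the yellow steel flap (61 mm wide, 45 high, 3 thick, 70 g) hanging in the doorway from a pin across its top, 50 mm above the shelf and 6 mm inside the outer face. 0 = hanging shut; it swings only inward (positive), up to 1.5 rad, and is very light: a pack pushed against it opens it. Let go, it falls shut by its weight within about 2 s.
- flap_low (a point): Middle of the flap's lower edge, about 3 mm above the shelf when shut.
- spent_center (a point): Centre of the spent battery pack (red band): a black block 70 mm long (its x), 42 wide (y), 24 high (z), about 0.16 kg, loose and flat on the shelf, to the left or right of the doorway's centre line: its centre 75 to 100 mm beside that line and 90 to 120 mm in front of the doorway, its long side within 0.35 rad of the box's x.
- good_center (a point): Centre of the good battery pack (green band): same size, flat on the shelf on the other side of the doorway's centre line. It stays where it is.
- flux: White flux bottle, 56 mm diameter, 150 mm tall, on the bench to the left of the box itself. Origin at the centre of its underside. Bystander.
- driver: Orange-handled screwdriver, 190 mm long, lying on the bench to the right of the feed shelf, along the box's x. Origin near its middle, on the bench. Bystander.
- spool: Steel solder spool, 60 mm diameter, 35 mm high, flat on the bench to the right of the box itself. Origin at the centre of its underside. Bystander.
There are look-alikes about, which are no part of the job. Leave any turquoise look-alike of the part that bears spent_center alone.

How it is judged:
By the outcome, as a careful person would: the job done as asked, in the order asked, and still so for the second after the job is handed in, with the robot touching nothing.
It also fails if it takes over 48 s, if anything falls off the work surface, if the arm or the gripper's body presses on something with over 40 N, if the wrist force passes 120 N, or if a joint passes its speed limit or range.

ROBOT

A 7-joint arm with a two-finger parallel gripper is mounted at the origin on the work surface. World frame = base frame: x ahead of the robot, y to its left, z up, the work surface at z = 0. Lengths are in m, angles in degrees, forces in N, time in s.
With the tool pointing down it reaches from about 0.425 to 0.875 m from the base axis. Payload 4.7 kg.
Tool frame: the origin (TCP) lies at the very end of the fingers, on their centre line; the grasp point (between the pads) lies 19 mm behind it; z points along the fingers, y is the line along which they close (so a half turn about z gives the same grasp; the last joint's range is limited). The gripper opens to 87 mm and grips with 3 to 60 N. Pads are 19 mm wide; open, the fingers measure 117 mm over their backs; the gripper's body (75 mm by 190 mm) begins 51 mm behind the grasp point.
Start: joints at [-72.13, 18.392, -4.016, 83.108, 1.295, 78.541, -3.26], TCP at [0.191, 0.621, 0.223] pointing down, gripper open.
Joint ranges: [-163.93, 163.93], [-17.29, 119.83], [-79.2, 71.16], [3.27, 140.29], [-89.18, 269.18], [5.43, 117.66], [-154.24, 154.24]. Speed limits (degrees/s): [147.25, 147.25, 180, 180, 180, 180, 180].

INTERFACE

Orientations are given as [roll, pitch, yaw] about the fixed x, y, z axes, in that order (R = Rz(yaw) Ry(pitch) Rx(roll)).
In Python, from cell import get_obs, read_camera, sign_off, silhouettes gives the robot as it stands.
- The arm moves only by the tool play_rows, never from a script. Its argument "steps" is a list that holds one entry, the list of rows, each a list of 7 numbers: the shift along the tool's x, y, z in m, then the turn, a rotation vector about the tool's x, y, z in rad, then the finger opening in m, from 0 to 0.087. A call has 1 to 12 rows; each row shifts and turns the commanded pose from where the row before left it, along the tool's axes as they then stand; what a row does not reach is not made up. A row lasts 1/10 s, in which the tool goes at most 50 mm and 8.59 degrees, less where a joint would pass 70% of its speed; a pose out of reach is approached as far as the arm can. A call is refused whole if a number of a shift passes 0.05 or a number of a turn 0.15, either way. A call with a gripper value outside its range is refused whole. The fingers move at their own pace and stop on an object; "force" is the grip in N (left out, the last holds). Time passes only in rows, so rows that do not move let the fingers close. It gives the time, the measured TCP pose, the force, the opening and the grip force at its end, in the units of the state.
- get_obs(): the state, without advancing time (a new reading comes with each control period).
- read_camera(name): name is "side" or "top" or "wrist"; returns a dict with "frame" (420x560x3 uint8, red, green, blue), "intrinsics" (3x3 intrinsics, pixels), "view" (4x4, takes a point from world to camera coordinates). Camera axes: x right, y up, looking along -z (the intrinsics and any distortion apply to the point x, -y, -z); pixel columns grow to the right and rows downward; lengths in m; the calibration is good to about 2 mm. A picture is of the moment at which its call begins. There is no depth.
- sign_off(): hands the job in; it is judged then, once.
Trained networks look in the newest picture that a camera, given by its name, has taken for a name from the list of things; names that differ only in an ending like _2 or _b are one class to them, and where a whole thing is asked for, a point or a joint stands for the part that bears it (a point fixed in the world has none). Each returns a list of dicts, best first, with "p" (0 to 1); they miss things now and then, are a little off and sometimes report something else, mostly with a low value. They report only what shows in the picture. A call takes as long as a camera call. They do not tell look-alikes from the thing itself.
- silhouettes(camera, name): "pixels" (420x560 bool, what is visible of it) and "extent" ([left, top, right, bottom] in pixels, round what is visible of it).
The state is a dict: "time_s": time; "qpos": joint angles; "joint_velocities": joint speeds; "effort": joint torques, N m; "tool_pos": TCP position; "tool_rot": TCP orientation; "force": force on the tool from outside, world axes, zero at the start; "wrist_torque": the same for the moment, N m; "grip_width": finger opening in m; "grasp_force": force on a finger pad.
Only numpy, scipy, OpenCV 4.12 (cv2) and the standard library are available. Lean on these libraries where they do the work, as an engineer would, in place of code of your own. Each camera call takes 0.05 s, during which the arm holds its last target. There are 200 camera calls.

## Working session

There is one attempt and no reset: what is moved stays moved. The work goes in short steps, Python scripts to look and compute and a tool call to move; the robot and the scene stay as the last step left them, time stands still between calls to the robot, and variables do not carry over. Pictures are saved under pics/ and viewed, at most 10 in all, crops included, and the job is handed in when it is done.

Besides the shell and the picture viewer there is one more tool, called after ">>>" as name(argument=value, ...) on one line, values as JSON. play_rows: Moves the arm, as the interface text tells. Its arguments: {"type":"object","properties":{"steps":{"type":"array","items":{"type":"array","items":{"type":"array","items":{"type":"number"}}}},"force":{"type":"number"}},"required":["steps"]}

```bash
ls; mkdir -p pics
python3 - <<'E'
from cell import *
import cv2,numpy as np
o=get_obs();print(o['time_s'],o['tool_pos'],o['tool_rot'],o['qpos'])
ims=[]
for n in ['top','side']:
    c=read_camera(n);ims.append(c['frame'][:,:,::-1]);print(n,np.round(c['intrinsics'],1).tolist(),np.round(c['view'],3).tolist(), [k for k in c])
    for t in ['safe','spent_center','good_center','flap']:
        for s in silhouettes(n,t)[:3]: 
            ys,xs=np.nonzero(s['pixels']);print(n,t,round(s['p'],2),s['extent'],xs.mean().round(1),ys.mean().round(1))
cv2.imwrite('pics/top.png',cv2.resize(ims[0],(784,588)));cv2.imwrite('pics/side.png',cv2.resize(ims[1],(784,588)))
E
```

```text
pics
0.0 [0.19061253 0.6208571  0.22147588] [-1.79892555e+02  5.27349945e-03  1.62937123e+02] [-72.129552    18.43869193  -4.01494387  83.17372789   1.29439634
  78.54022943  -3.26147919]
top [[402.5, 0.0, 277.9], [0.0, 402.5, 208.1], [0.0, 0.0, 1.0]] [[-0.026, -1.0, 0.017, 0.008], [0.996, -0.024, 0.088, -0.582], [-0.087, 0.02, 0.996, -0.988], [0.0, 0.0, 0.0, 1.0]] ['frame', 'intrinsics', 'view']
top safe 0.86 [182.8, 95.9, 330.9, 279.7] 260.0 197.4
top spent_center 0.96 [283.8, 224.2, 299.2, 254.5] 289.8 238.4
top spent_center 0.75 [387.4, 252.6, 413.1, 275.3] 399.4 264.5
top spent_center 0.63 [248.6, 288.8, 275.5, 321.7] 261.7 302.9
top good_center 0.9 [202.2, 213.6, 225.5, 247.2] 214.8 228.6
side [[415.7, 0.0, 285.5], [0.0, 415.7, 210.4], [0.0, 0.0, 1.0]] [[0.965, -0.264, 0.008, -0.529], [0.132, 0.509, 0.851, -0.167], [-0.228, -0.819, 0.526, -0.737], [0.0, 0.0, 0.0, 1.0]] ['frame', 'intrinsics', 'view']
side safe 0.96 [218.3, 159.6, 432.2, 301.0] 320.1 226.0
side spent_center 0.97 [165.9, 244.4, 206.4, 270.1] 186.0 255.3
side spent_center 0.88 [248.9, 220.4, 292.1, 243.7] 268.8 230.5
side good_center 0.81 [251.4, 175.2, 280.5, 195.3] 263.1 186.0
side good_center 0.63 [215.0, 160.4, 430.9, 299.3] 320.1 226.0
side flap 0.44 [314.3, 188.3, 323.8, 208.9] 318.0 198.7
side flap 0.31 [252.0, 175.9, 280.3, 194.6] 263.6 186.3
```

View pics/top.png

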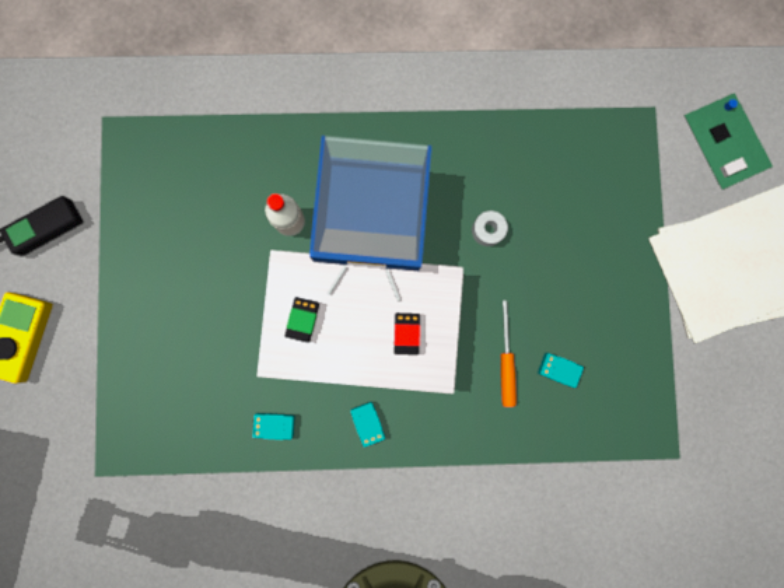

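View pics/side.png

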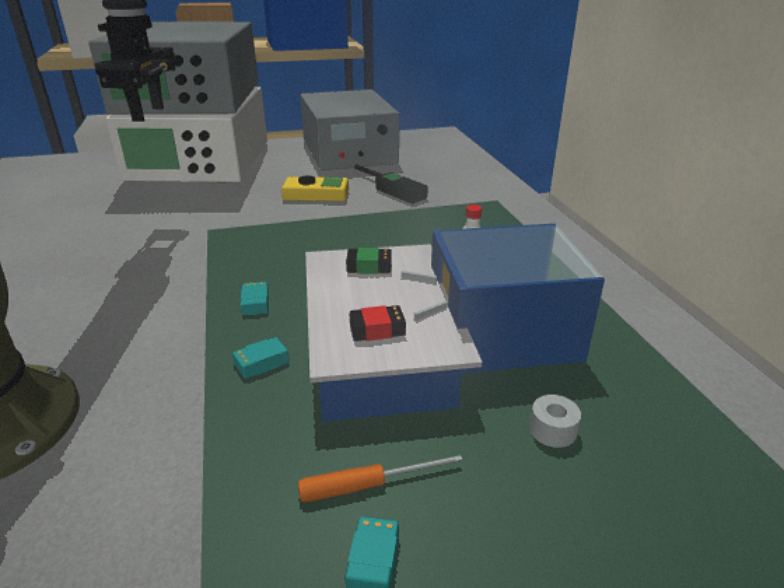

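The top view shows the shelf with the red pack on the right (scaled px 407,333), the green pack on the left (303,319) and ribs at (338,280) and (394,285). The turquoise look-alikes are on the bench. The side view agrees. Next I'll measure the poses.

```bash
cat > h.py <<'E'
from cell import *
import cv2,numpy as np
def bp(c,uv,z):
    K,V=np.array(c['intrinsics']),np.array(c['view']);R,t=V[:3,:3],V[:3,3]
    uv=np.atleast_2d(uv).astype(float)
    d=np.c_[(uv[:,0]-K[0,2])/K[0,0],-(uv[:,1]-K[1,2])/K[1,1],-np.ones(len(uv))]@R
    o=-R.T@t
    return (o+d*((z-o[2])/d[:,2])[:,None])[:,:2]
def pix(m): 
    n,l,s,_=cv2.connectedComponentsWithStats(m.astype(np.uint8)); 
    k=1+np.argmax(s[1:,4]);y,x=np.nonzero(l==k);return np.c_[x,y]
def band(c,col):
    f=c['frame'].astype(int);r,g,b=f[...,0],f[...,1],f[...,2]
    m=(r>130)&(g<70)&(b<70) if col=='red' else (g>120)&(r<70)&(b<110)
    m=m.copy(); m[:200]=0
    return pix(m)
def inbox(box,p):
    a=box[2];d=np.atleast_2d(p)-box[:2];return np.c_[d@[np.cos(a),np.sin(a)],d@[-np.sin(a),np.cos(a)]]
E
python3 - <<'E'
from h import *
c=read_camera('top');f=c['frame'].astype(int)
w=(f.min(2)>185);w[:175]=0;w[285:]=0;w[:,:180]=0;w[:,335:]=0
p=pix(w);h=cv2.convexHull(p.astype(np.int32))
q=bp(c,h[:,0],.08).astype(np.float32);r=cv2.minAreaRect(q);print(r,cv2.boxPoints(r).round(4).tolist())
ap=cv2.approxPolyDP(h,5,True)[:,0];print(ap.tolist(),bp(c,ap,.08).round(4).tolist())
# box-frame from shelf corners
for col in ['red','green']:
    b=band(c,col);q=bp(c,b,.104).astype(np.float32);r=cv2.minAreaRect(q);print(col,len(b),b.mean(0),q.mean(0),r)
s=read_camera('side')
f=s['frame'].astype(int)
w=(f.min(2)>160);w[:170]=0;w[275:]=0;w[:,:210]=0;w[:,350:]=0
p=pix(w);h=cv2.convexHull(p.astype(np.int32));ap=cv2.approxPolyDP(h,5,True)[:,0];print(ap.tolist(),bp(s,ap,.08).round(4).tolist())
m=s['frame'].astype(int)
for n,mm in [('red',(m[...,0]>130)&(m[...,1]<70)&(m[...,2]<70)),('green',(m[...,1]>110)&(m[...,0]<70)&(m[...,2]<110))]:
    mm=mm.copy();mm[:170]=0;mm[:,:230]=0;mm[:,320:]=0
    b=pix(mm);print(n,b.mean(0),bp(s,b,.104).mean(0))
E
```

```text
((0.5287203788757324, 0.04338069260120392), (0.33011147379875183, 0.21434471011161804), 83.47279357910156) [[0.4034999907016754, -0.10840000212192535], [0.6164000034332275, -0.13279999792575836], [0.6539999842643738, 0.19519999623298645], [0.4410000145435333, 0.21950000524520874]]
[[330, 192], [323, 280], [184, 268], [193, 179]] [[0.6131, -0.1318], [0.4054, -0.1076], [0.4421, 0.2174], [0.6522, 0.1948]]
red 268 [290.28731343 238.70895522] [ 0.50382215 -0.0323254 ] ((0.5043002963066101, -0.0328625813126564), (0.039308395236730576, 0.034532636404037476), 88.45735168457031)
green 261 [215.01915709 228.88505747] [0.53087145 0.1405576 ] ((0.53085857629776, 0.14040414988994598), (0.04010744020342827, 0.033969324082136154), 74.52233123779297)
[[343, 257], [223, 269], [219, 180], [307, 175]] [[0.618, -0.1268], [0.4094, -0.1058], [0.4457, 0.2195], [0.6541, 0.1929]]
red [267.99555556 225.42222222] [ 0.50529017 -0.03101605]
green [262.21374046 181.07633588] [0.53334926 0.14433775]
```

>>> play_rows(steps=[[[0,0,0,0,0,0.14,0.03],[0,0,0,0,0,0.14,0.03],[0,0,0,0,0,0.14,0.03],[0,0,0,0,0,0.14,0.03],[0,0,0,0,0,0.14,0.03],[0,0,0,0,0,0.14,0.03],[0,0,0,0,0,0.14,0.03],[0,0,0,0,0,0.14,0.03],[0,0,0,0,0,0.14,0.03],[0,0,0,0,0,0.127,0.03],[0,0,0,0,0,0,0.03]]])

```text
time_s: 1.7
tool_pos: [0.1907, 0.6214, 0.2227]
tool_rot: [180.0, -0.0, 83.5]
force: [0.4, -0.5, 0.7]
grip_width: 0.0303
grasp_force: 0.0
```

>>> play_rows(steps=[[[-0.03,0.0386,0,0,0,0,0.03],[-0.03,0.0386,0,0,0,0,0.03],[-0.03,0.0386,0,0,0,0,0.03],[-0.03,0.0386,0,0,0,0,0.03],[-0.03,0.0386,0,0,0,0,0.03],[-0.03,0.0386,0,0,0,0,0.03],[-0.03,0.0386,0,0,0,0,0.03],[-0.03,0.0386,0,0,0,0,0.03],[-0.03,0.0386,0,0,0,0,0.03],[-0.03,0.0386,0,0,0,0,0.03],[0,0,0,0,0,0,0.03]]])

```text
time_s: 2.8
tool_pos: [0.5458, 0.2706, 0.223]
tool_rot: [179.7, 0.2, 82.9]
force: [-0.5, -0.7, 0.2]
grip_width: 0.0297
grasp_force: 0.0
```

>>> play_rows(steps=[[[-0.037,0,0,0,0,0,0.03],[-0.037,0,0,0,0,0,0.03],[-0.037,0,0,0,0,0,0.03],[-0.037,0,0,0,0,0,0.03],[-0.037,0,0,0,0,0,0.03],[-0.037,0,0,0,0,0,0.03],[-0.037,0,0,0,0,0,0.03],[-0.037,0,0,0,0,0,0.03],[-0.037,0,0,0,0,0,0.03],[-0.037,0,0,0,0,0,0.03],[0,0,0,0,0,0,0.03],[0,0,0,0,0,0,0.03]]])

```text
time_s: 4.0
tool_pos: [0.4979, -0.0886, 0.2228]
tool_rot: [180.0, -0.0, 83.5]
force: [1.1, 1.5, 1.1]
grip_width: 0.0302
grasp_force: 0.0
```

Run:
```python
from h import *
print(get_obs()['qpos'].round(1))
c=read_camera('wrist');im=c['frame'][:,:,::-1].copy()
K,V=np.array(c['intrinsics']),np.array(c['view']);a=np.radians(-6.53)
def pr(x,y,z):
    w=np.array([.6211+np.cos(a)*x-np.sin(a)*y,.0328+np.sin(a)*x+np.cos(a)*y,z,1]);p=V@w
    return (int(K[0,0]*p[0]/-p[2]+K[0,2]),int(K[1,1]*p[1]/p[2]+K[1,2]))
def safe_line(P,col):
    P=[pr(*q) for q in P];cv2.polylines(im,[np.array(P)],True,col,1)
safe_line([(-.2,-.165,.08),(.0,-.165,.08),(0,.165,.08),(-.2,.165,.08)],(255,0,255))
safe_line([(-.144,-.099,.104),(-.074,-.099,.104),(-.074,-.057,.104),(-.144,-.057,.104)],(255,255,0))
safe_line([(0,-.033,.08),(0,.033,.08),(0,.033,.132),(0,-.033,.132)],(0,255,255))
cv2.imwrite('pics/w1.png',im)
```

```text
[-31.4  -0.3  38.7 104.5   0.2  75.8   0.8]
```

View pics/w1.png

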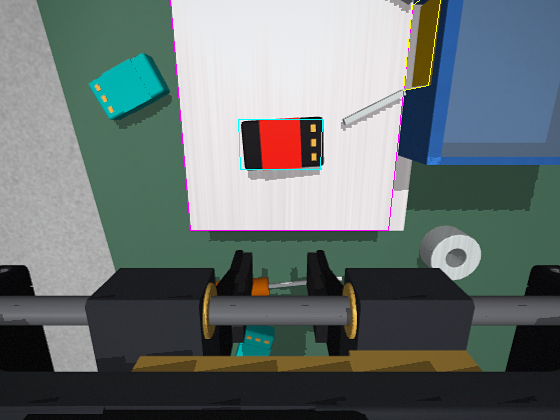

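The model outlines (shelf, pack, doorway) match the wrist view to about 2 mm: red pack at px (282,143), doorway at the upper right. Next: lower the hand and push sideways.

>>> play_rows(steps=[[[0,0,0.03,0,0,0,0.03],[0,0,0.03,0,0,0,0.03],[0,0,0.03,0,0,0,0.03],[0,0,0.025,0,0,0,0.03],[0,0,0.014,0,0,0,0.03],[0,0,0.006,0,0,0,0.03],[0,0,0,0,0,0,0.03],[0.01,0,0,0,0,0,0.03],[0.01,0,0,0,0,0,0.03],[0.01,0,0,0,0,0,0.03],[0.01,0,0,0,0,0,0.03],[0.01,0,0,0,0,0,0.03]]])

```text
time_s: 5.25
tool_pos: [0.5044, -0.038, 0.0882]
tool_rot: [179.9, 0.0, 83.5]
force: [-0.3, -2.5, 2.4]
grip_width: 0.0303
grasp_force: 1.4
```

>>> play_rows(steps=[[[0.01,0,0,0,0,0,0.03],[0.01,0,0,0,0,0,0.03],[0.01,0,0,0,0,0,0.03],[0.008,0,0,0,0,0,0.03],[0.006,0,0,0,0,0,0.03],[0.004,0,0,0,0,0,0.03],[0.002,0,0,0,0,0,0.03],[0,0,0,0,0,0,0.03]]])

```text
time_s: 6.05
tool_pos: [0.5094, 0.0118, 0.0874]
tool_rot: [-180.0, -0.0, 83.5]
force: [-0.2, -0.8, 0.5]
grip_width: 0.0297
grasp_force: 0.3
```

Run:
```python
from h import *
B=(.6211,.0328,np.radians(-6.53))
o=get_obs();print(inbox(B,o['tool_pos'][:2]),o['tool_pos'][2],o['force'])
for n in ['top','side']:
    c=read_camera(n);cv2.imwrite(f'pics/{n}2.png',c['frame'][150:300,180:380,::-1].repeat(3,0).repeat(3,1))
    m=c['frame'].astype(int);mm=(m[...,0]>130)&(m[...,1]<70)&(m[...,2]<70);mm[:150]=0;mm[300:]=0;mm[:,:180]=0;mm[:,340:]=0
    q=bp(c,pix(mm),.104).astype(np.float32);r=cv2.minAreaRect(q);print(n,inbox(B,r[0]),r[1],r[2])
```

```text
[[-0.10861555 -0.03361646]] 0.087435273682132 [-0.20268832 -0.84812441  0.53450378]Traceback (most recent call last):
  File "<stdin>", line 7, in <module>
  File "h.py", line 11, in pix
    k=1+np.argmax(s[1:,4]);y,x=np.nonzero(l==k);return np.c_[x,y]
        ~~~~~~~~~^^^^^^^^^
    return _wrapfunc(a, 'argmax', axis=axis, out=out, **kwds)
    return bound(*args, **kwds)
ValueError: attempt to get argmax of an empty sequence
```

>>> play_rows(steps=[[[-0.005,0,0,0,0,0,0.03],[-0.015,0,0,0,0,0,0.03],[-0.005,0,-0.01,0,0,0,0.03],[0,0,-0.03,0,0,0,0.03],[0,0,-0.04,0,0,0,0.03],[0,0,-0.02,0,0,0,0.03]]])

```text
time_s: 6.7
tool_pos: [0.5079, -0.0148, 0.1914]
tool_rot: [179.7, -0.1, 83.4]
force: [0.1, -0.0, -0.0]
grip_width: 0.0297
grasp_force: 0.0
```

>>> play_rows(steps=[[[0,0,0,0,0,-0.1428,0.015],[0,0,0,0,0,-0.1428,0.015],[0,0,0,0,0,-0.1428,0.015],[0,0,0,0,0,-0.1428,0.015],[0,0,0,0,0,-0.1428,0.015],[0,0,0,0,0,-0.1428,0.015],[0,0,0,0,0,-0.1428,0.015],[0,0,0,0,0,-0.1428,0.015],[0,0,0,0,0,-0.1428,0.015],[0,0,0,0,0,-0.1428,0.015],[0,0,0,0,0,-0.1428,0.015],[0,0,0,0,0,0,0.015]]])

```text
time_s: 7.9
tool_pos: [0.5066, -0.0145, 0.1882]
tool_rot: [180.0, 0.0, 173.4]
force: [0.3, -0.1, -0.5]
grip_width: 0.0152
grasp_force: 0.0
```

```bash
cat > m.py <<'E'
from h import *
import sys
B=(.6211,.0328,np.radians(-6.53))
o=get_obs();print(inbox(B,o['tool_pos'][:2]),o['tool_pos'][2],o['tool_rot'],o['force'],o['qpos'].round(1))
for n in ['wrist','top','side']:
    c=read_camera(n)
    cv2.imwrite(f'pics/{n}{sys.argv[1]}.png',c['frame'][:,:,::-1])
    m=c['frame'].astype(int);mm=(m[...,0]>110)&(m[...,1]<60)&(m[...,2]<60)
    if n!='wrist': mm[:150]=0;mm[300:]=0;mm[:,:180]=0;mm[:,340:]=0
    if mm.sum()>50:
        p=pix(mm);q=bp(c,p,.104).astype(np.float32);r=cv2.minAreaRect(q);print(n,len(p),inbox(B,r[0]),r[1],r[2])
E
python3 m.py 3
```

```text
[[-0.10841381 -0.06002218]] 0.188205322722508 [1.79970486e+02 3.36182770e-02 1.73408851e+02] [ 0.30496257 -0.06138337 -0.54234847] [-35.2   1.5  34.7 107.   -0.9  71.7  83.2]
wrist 2103 [[-0.10872877 -0.00237963]] (0.04263694956898689, 0.03406446427106857) 83.37808990478516
top 66 [[-0.10953     0.01055942]] (0.009204190224409103, 0.03452736884355545) 88.80663299560547
side 253 [[-0.10783125 -0.01789523]] (0.07697515189647675, 0.03486542031168938) 81.9355239868164
```

View pics/wrist3.png

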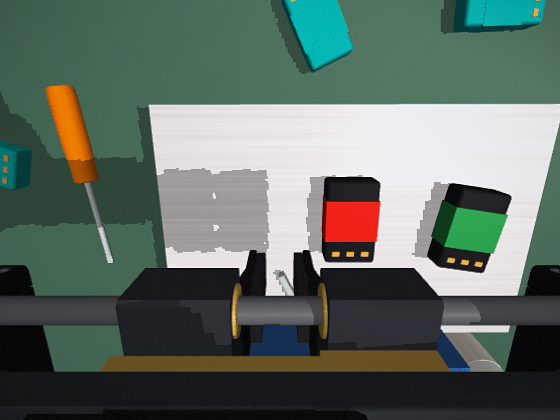

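Pack is centred at y = -2 mm, aligned with the box. Next: move the hand behind it and down.

>>> play_rows(steps=[[[0.02,0.02,0,0,0,0,0.015],[0.025,0.02,0,0,0,0,0.015],[0.022,0.018,0,0,0,0,0.015],[0,0,0.02,0,0,0,0.015],[0,0,0.03,0,0,0,0.015],[0,0,0.03,0,0,0,0.015],[0,0,0.014,0,0,0,0.015],[0,0,0.006,0,0,0,0.015],[0,0,0,0,0,0,0.015]]])

```text
time_s: 8.95
tool_pos: [0.4463, 0.0514, 0.0872]
tool_rot: [-180.0, -0.1, 173.4]
force: [0.1, 0.3, 0.8]
grip_width: 0.0149
grasp_force: 0.0
```

>>> play_rows(steps=[[[-0.008,0,0,0,0,0,0.015],[-0.008,0,0,0,0,0,0.015],[-0.008,0,0,0,0,0,0.015],[-0.008,0,0,0,0,0,0.015],[-0.008,0,0,0,0,0,0.015],[-0.008,0,0,0,0,0,0.015],[-0.008,0,0,0,0,0,0.015],[-0.006,0,0,0,0,0,0.015],[-0.005,0,0,0,0,0,0.015],[-0.003,0,0,0,0,0,0.015],[0,0,0,0,0,0,0.015]]])

```text
time_s: 10.05
tool_pos: [0.517, 0.0434, 0.0875]
tool_rot: [-180.0, 0.1, 173.5]
force: [-1.1, -1.3, 0.5]
grip_width: 0.0155
grasp_force: 0.0
```

```bash
python3 m.py 4; python3 -c "
import cv2;a=cv2.imread('pics/side4.png')[130:320,190:450];cv2.imwrite('pics/side4c.png',cv2.resize(a,None,fx=3,fy=3))"
```

```text
[[-0.10467225 -0.00129166]] 0.08753168983462607 [-1.79988651e+02  7.62529202e-02  1.73454137e+02] [-1.05844635 -1.3489092   0.49715643] [-37.    9.5  31.8 111.9  -5.7  60.   80.8]
wrist 1266 [[-0.06937102 -0.00165616]] (0.03357098996639252, 0.016808975487947464) 83.44161987304688
side 204 [[-0.06195329 -0.02488584]] (0.06403003633022308, 0.03254709765315056) 79.67303466796875
```

View pics/side4c.png

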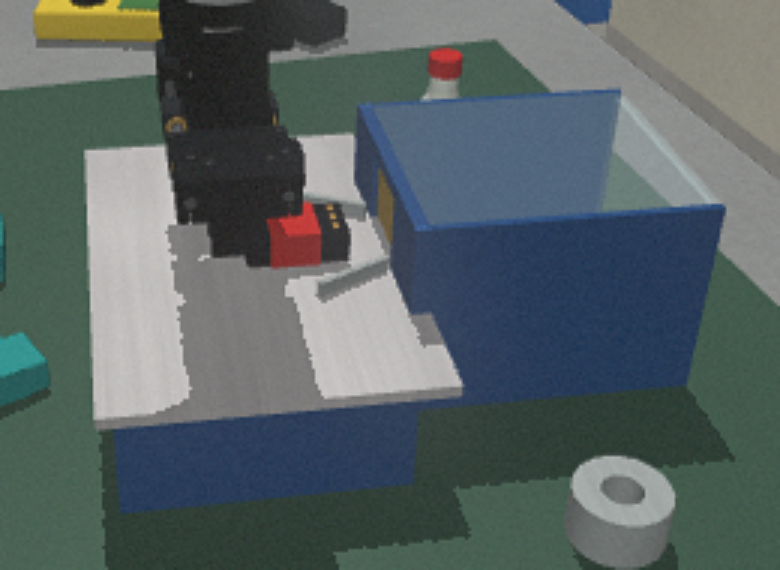

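The pack (red band at crop px 295,235) is between the ribs and straight, with the hand behind it. The flap is still shut. Pushing on.

>>> play_rows(steps=[[[-0.008,0,0,0,0,0,0.015],[-0.008,0,0,0,0,0,0.015],[-0.008,0,0,0,0,0,0.015],[-0.008,0,0,0,0,0,0.015],[-0.008,0,0,0,0,0,0.015],[-0.006,0,0,0,0,0,0.015]]])

```text
time_s: 10.8
tool_pos: [0.5622, 0.0384, 0.0875]
tool_rot: [-180.0, -0.1, 173.5]
force: [-4.1, 0.5, 4.3]
grip_width: 0.0147
grasp_force: 2.3
```

>>> play_rows(steps=[[[-0.007,0,0,0,0,0,0.015],[-0.007,0,0,0,0,0,0.015],[-0.007,0,0,0,0,0,0.015],[-0.007,0,0,0,0,0,0.015],[-0.005,0,0,0,0,0,0.015],[-0.003,0,0,0,0,0,0.015],[0,0,0,0,0,0,0.015],[0,0,0,0,0,0,0.015]]])

```text
time_s: 11.6
tool_pos: [0.5984, 0.0341, 0.0877]
tool_rot: [-180.0, 0.1, 173.5]
force: [0.3, 0.6, -0.5]
grip_width: 0.0154
grasp_force: 0.0
```

```bash
python3 m.py 5; python3 -c "
import cv2;a=cv2.imread('pics/side5.png')[130:320,190:450];cv2.imwrite('pics/side5c.png',cv2.resize(a,None,fx=3,fy=3))"
```

```text
[[-0.02272965 -0.00126508]] 0.08770460980809368 [-1.79998032e+02  1.02559250e-01  1.73462021e+02] [ 0.33212969  0.61116688 -0.50523418] [-32.3  19.8  31.7 100.8 -11.5  62.6  86.8]
```

View pics/side5c.png

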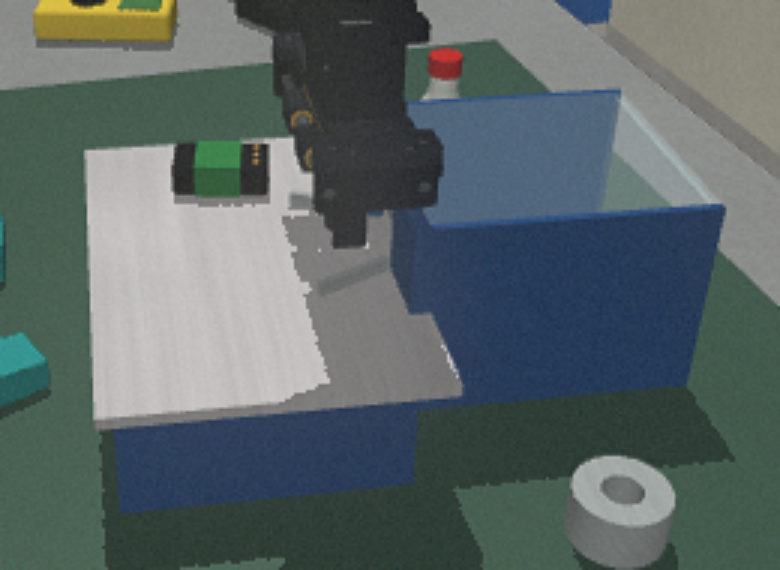

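The pack has left the shelf and no force is left on the hand. Drawing back and up.

>>> play_rows(steps=[[[0.015,0,0,0,0,0,0.015],[0.025,0,0,0,0,0,0.015],[0.03,0,0,0,0,0,0.015],[0.03,0,-0.01,0,0,0,0.015],[0.02,0,-0.03,0,0,0,0.015],[0,0,-0.04,0,0,0,0.015],[0,0,-0.04,0,0,0,0.015],[0,-0.03,0,0,0,0,0.015],[0,-0.04,0,0,0,0,0.015],[0,-0.04,0,0,0,0,0.015],[0,-0.04,0,0,0,0,0.015],[0,-0.03,0,0,0,0,0.015]]])

```text
time_s: 12.95
tool_pos: [0.4574, -0.1336, 0.2079]
tool_rot: [180.0, 0.1, 173.3]
force: [0.8, 0.0, -0.1]
grip_width: 0.0149
grasp_force: 0.0
```

>>> play_rows(steps=[[[0,-0.03,0,0,0,0,0.015],[0,-0.03,0,0,0,0,0.015],[0,0,0,0,0,0,0.015],[0,0,0,0,0,0,0.015],[0,0,0,0,0,0,0.015],[0,0,0,0,0,0,0.015],[0,0,0,0,0,0,0.015],[0,0,0,0,0,0,0.015],[0,0,0,0,0,0,0.015],[0,0,0,0,0,0,0.015],[0,0,0,0,0,0,0.015],[0,0,0,0,0,0,0.015]]])

```text
time_s: 14.15
tool_pos: [0.4511, -0.1905, 0.2075]
tool_rot: [180.0, 0.0, 173.5]
force: [0.6, 0.2, 0.2]
grip_width: 0.0149
grasp_force: 0.0
```

```bash
python3 m.py 6; python3 -c "
import cv2,numpy as np;a=cv2.imread('pics/side6.png')[130:320,190:450];b=cv2.imread('pics/top6.png')[80:290,160:380]
cv2.imwrite('pics/c6.png',np.hstack([cv2.resize(a,(400,292)),cv2.resize(b,(400,292))]))"
```

```text
[[-0.14352291 -0.24120141]] 0.20754189051009156 [1.79997264e+02 6.74734298e-04 1.73466321e+02] [0.61014661 0.23037922 0.24766783] [-28.5  -3.   47.4 107.9   2.3  74.2 101.7]
```

View pics/c6.png

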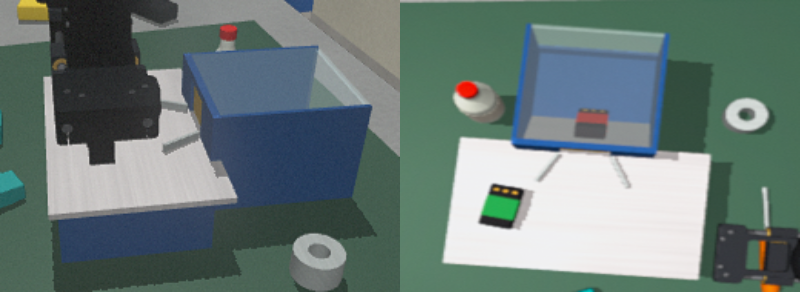

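Run:
```python
from h import *
c=read_camera('top');im=c['frame'][:,:,::-1].copy()
K,V=np.array(c['intrinsics']),np.array(c['view']);a=np.radians(-6.53);S=6;u0,v0=235,130
def pr(x,y,z):
    p=V@np.array([.6211+np.cos(a)*x-np.sin(a)*y,.0328+np.sin(a)*x+np.cos(a)*y,z,1])
    return (int(S*(K[0,0]*p[0]/-p[2]+K[0,2]-u0+.5)),int(S*(K[1,1]*p[1]/p[2]+K[1,2]-v0+.5)))
cr=cv2.resize(im[v0:v0+70,u0:u0+80],None,fx=S,fy=S,interpolation=cv2.INTER_NEAREST)
ct,st=np.cos(np.radians(50)),np.sin(np.radians(50))
# leaning on the slide, toe on floor: underside lower end at toe; show top face
toe=(.014+.072/np.tan(np.radians(50)),.008)
def face(s,w,n): return (toe[0]-s*ct+n*st, w, toe[1]+s*st+n*ct)
n=.024;s0=n/np.tan(np.radians(40)) *0
P=[pr(*face(s,w,n)) for s,w in [(s0,-.021),(s0,.021),(s0+.07,.021),(s0+.07,-.021)]]
cv2.polylines(cr,[np.array(P)],True,(255,255,0),1)
Q=[pr(x,y,.104-.096) for x,y in [(toe[0],-.08),(toe[0],.08)]];cv2.line(cr,*Q,(0,255,255),1)
F=[pr(x,w,.032) for x,w in [(.074,-.021),(.074,.021),(.144,.021),(.144,-.021)]];cv2.polylines(cr,[np.array(F)],True,(255,0,255),1)
cv2.imwrite('pics/c7.png',cr)
s=read_camera('side')['frame'][:,:,::-1][140:230,290:400];cv2.imwrite('pics/s7.png',cv2.resize(s,None,fx=6,fy=6))
```

```text
(no output)
```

View pics/c7.png

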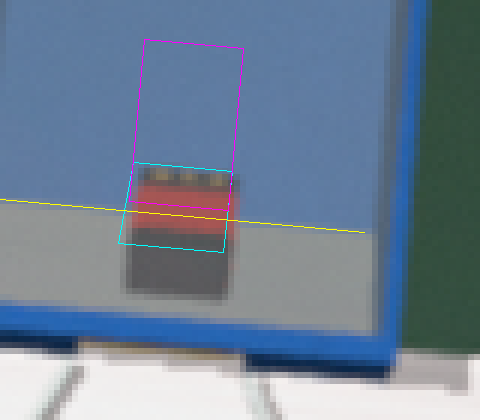

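View pics/s7.png

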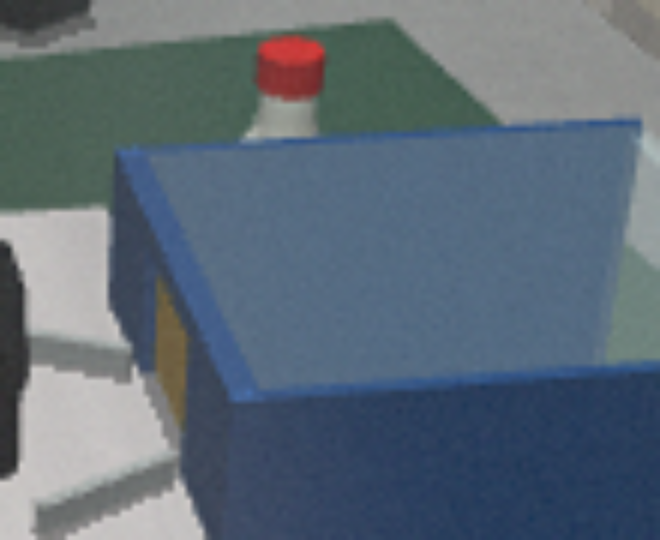

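The top view shows the pack inside the box, its lower end on the floor and leaning on the slide. The cyan prediction matches, with the rear end face visible behind it. The side view shows the yellow flap hanging shut at (170,350), with the ribs clear and the hand away.

Run:
```python
from h import *
c=read_camera('top');b=band(c,'green');print(b.mean(0),get_obs()['time_s'])
print(sign_off())
```

```text
[215.01915709 228.88505747] 14.45
the job is handed in; nothing more can be done
None
```

I pushed the spent pack through the flap into the collection box, where it rests with its lower end on the floor, leaning on the slide. The flap hangs shut, the good pack did not move, nothing else looked disturbed, and I handed the job in at 14.45 s.

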